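Line up reagent bottles by height in the bottle stand

ROBOT

A 7-joint arm with a two-finger parallel gripper is mounted at the origin on a cart in front of the work surface, level with it; the furniture and walls round the work are solid. World frame = base frame: x ahead of the robot, y to its left, z up, the work surface at z = 0. Lengths are in m, angles in rad, forces in N, time in s.
With the tool pointing down it reaches from about 0.425 to 0.875 m from the base axis. Payload 8.4 kg.
Tool frame: the origin (TCP) lies on the front face of the gripper's body, between the roots of the fingers; the fingertips stand 70 mm ahead of it and the grasp point (between the pads) lies 51 mm ahead of it (robot.finger_overhang is the distance from the TCP to the fingertips, in m); z points along the fingers, y is the direction in which the jaws open and shut (so a half turn about z gives the same grasp; the last joint's range is limited). The gripper opens to 87 mm and grips with 3 to 60 N. Pads are 19 mm wide; open, the fingers measure 117 mm over their backs; the gripper's body (75 mm by 190 mm) begins 51 mm behind the grasp point.
Start: joints at [-1.256, 0.333, 0.04, 1.465, -0.013, 1.343, -0.059], TCP at [0.261, 0.595, 0.292] pointing down, gripper open.
Joint ranges: [-2.58, 2.58], [-0.38, 2.09], [-1.3, 1.39], [0.25, 2.4], [-1.5, 4.64], [0.08, 2.09], [-2.65, 2.65]. Speed limits (rad/s): [2.22, 2.22, 2.79, 2.79, 3.14, 3.14, 3.14].

INTERFACE

Orientations are given as a unit quaternion [x, y, z, w].
In Python, from workcell import robot, optics, order, nets gives the robot as it stands. The module is installed in compiled form; this text tells all that it offers.
- The arm moves only by the shell command python3 -m handwheel 'ROWS' [FORCE]. ROWS is JSON, a list of rows, each an object with "translation": the shift along the tool's x, y, z in cm, a list of three; "rotation": the turn, a rotation vector about the tool's x, y, z in rad, a list of three; "claw": the gripper's target within -1 to 1 (fully open at 1, half-way at 0, shut at -1). In form: [{"translation": [tx, ty, tz], "rotation": [wx, wy, wz], "claw": claw}, ...]. A call has exactly 8 rows; each row shifts and turns the commanded pose from where the row before left it, along the tool's axes as they then stand; what a row does not reach is not made up. A row lasts 1/8 s, in which the tool goes at most 62.5 mm and 10.7 degrees, less where a joint would pass 70% of its speed; a pose out of reach is approached as far as the arm can. A call with a gripper value outside its range is refused whole. The fingers move at their own pace and stop on an object; FORCE is the grip in N (left out, the last holds). Time passes only in rows, so rows that do not move let the fingers close, or fill a call up. It gives the time, the measured TCP pose, the force and the opening at its end, in the units of the state.
- robot.read_state(): the state, without advancing time (a new reading comes with each control period).
- optics.camera(name): name is "scene" or "top" or "wrist"; returns a dict with "image" (400x640x3 uint8, blue, green, red), "K" (3x3 intrinsics, pixels), "distortion" ([k1, k2, p1, p2, k3] as OpenCV has them; the pictures are not rectified), "eye" and "attitude" of the camera in the world; the wrist camera has in their place "T_tool_cam" (4x4, takes a point from camera to tool coordinates, whose origin is the TCP and whose axes are the flange's). Camera axes: x right, y down, z forward; pixel columns grow to the right and rows downward; lengths in m; the calibration is good to about 2 mm. A picture is of the moment at which its call begins: read the wrist's pose just before it. There is no depth.
- order.job_done(): hands the job in, once; it reports no verdict.
Trained networks look in a picture, given as the dict that the camera call returned (one of the last four; its "shot" number tells which), for a name from the list of things; names that differ only in an ending like _2 or _b are one class to them, and where a whole thing is asked for, a point or a joint stands for the part that bears it (a point fixed in the world has none). Each returns a list of dicts, best first, with "score" (0 to 1); they miss things now and then, are a little off and sometimes report something else, mostly with a low value. They report only what shows in the picture. A call takes as long as a camera call.
- nets.find_in(query, picture): "box" ([centre column, centre row, width, height] in pixels, round what is visible of it).
The state is a dict: "time_s": time; "joint_positions": joint angles; "joint_velocities": joint speeds; "tau": joint torques, N m; "tool_pos": TCP position; "eef_rot": TCP orientation; "force": force on the tool from outside, world axes, zero at the start; "wrist_torque": the same for the moment, N m; "finger_gap": finger opening in m.
Only numpy, scipy, OpenCV 4.12 (cv2) and the standard library are available. Lean on these libraries where they do the work, as an engineer would, in place of code of your own. Each camera call takes 0.05 s, during which the arm holds its last target.

TASK

Stand the four small bottles in the four wells of the grey bottle stand, in order of height: the tallest in the well next to the blue end, each next one shorter, the shortest in the well farthest from the blue end. Each must stand upright on the floor of its well, and no bottle may be tipped over on the way. Leave the blue tape roll, the marker pen and the clear plate lid where they lie.

Things in the scene. Friction and masses are not known exactly. Their poses are not given: they have to be found in the camera images.
- red_vial: The shortest bottle: small clear vial with brown contents and a RED screw cap, 46 mm tall, upright and loose on the worktop. Round body 22.4 mm across up to 36 mm, cap 21.4 mm across above. 30 g or so. Origin: centre of its underside; z up along the bottle.
- teal_bottle: Second shortest: white bottle with a TEAL (blue-green) screw cap, 58 mm tall, upright and loose on the worktop. Round body 26.4 mm across up to 45 mm, cap 25.4 mm across above. 40 g or so. Origin: centre of its underside; z up along the bottle.
- yellow_bottle: Second tallest: white bottle with a YELLOW screw cap, 68 mm tall, upright and loose on the worktop. Round body 26.4 mm across up to 52 mm, cap 25.4 mm across above. 45 g or so. Origin: centre of its underside; z up along the bottle.
- amber_bottle: The tallest bottle: brown (amber) bottle with a paper band and a WHITE screw cap, 82 mm tall, upright and loose on the worktop. Round body 26 mm across up to 58 mm, then a short narrow neck, cap 25 mm across from 66 to 82 mm. 50 g or so. Origin: centre of its underside; z up along the bottle.
- bottle_stand: Low grey stand, fixed, any yaw, 66 x 250 mm, top 16 mm above the worktop. Four round open wells, 42 mm across, 10 mm deep (floor 6 mm above the worktop), in a row along its own y at y = -84, -28, +28, +84 mm, x = 0. A BLUE bar, 16 mm wide, 20 mm high, closes the +y end; the -y end is plain grey. Origin: centre of the row, at worktop level; z up, y toward the blue end.
- label_tape: Bystander: roll of blue tape lying flat, 60 mm across, 19 mm high. Origin: centre of its underside.
- marker: Bystander: white marker pen with a blue cap, lying down, 136 mm long (its own y), 14 mm thick. Origin: centre of its underside.
- plate_lid: Bystander: flat clear plastic plate lid, 85 x 127 x 8 mm, lying on the worktop between the bottles and the bottle stand. Origin: centre of its underside.
- multichannel_stand: Fixed obstacle: empty pipette clamp stand near the front edge of the worktop, not used; a flat black foot, a thin upright rod and a level black fork, 219 mm tall. All of it lies within 85 mm of its origin, along its own x, and within 55 mm across; carry things round its far side or over it. Origin: on the worktop.

How it is judged:
By the outcome, as a careful person would: the job done as asked, in the order asked, and still so for the second after the job is handed in, with the robot touching nothing.
It also fails if it takes over 109 s, if anything falls off the work surface, if the arm or the gripper's body presses on something with over 40 N, if the wrist force passes 120 N, or if a joint passes its speed limit or range.

## Working session

There is one attempt and no reset: what is moved stays moved. The work goes in short steps, Python scripts to look and compute and a shell command to move; the robot and the scene stay as the last step left them, time stands still between calls to the robot, and variables do not carry over. Pictures are saved under pics/ and viewed, and the job is handed in when it is done.

```bash
mkdir -p pics; cat > h.py <<'E'
import numpy as np, cv2
from scipy.spatial.transform import Rotation as R
from workcell import robot, optics, order, nets
def cam(name):
    s=robot.read_state(); p=optics.camera(name)
    if name=='wrist':
        T=np.eye(4);T[:3,:3]=R.from_quat(s['eef_rot']).as_matrix();T[:3,3]=s['tool_pos']
        M=T@np.array(p['T_tool_cam']);p['Rm']=M[:3,:3];p['o']=M[:3,3]
    else:
        a=np.array(p['attitude'],float)
        p['Rm']=a if a.shape==(3,3) else R.from_quat(a).as_matrix()
        p['o']=np.array(p['eye'],float)
    return p
def ray(p,u,v):
    q=cv2.undistortPoints(np.array([[[u,v]]],float),np.array(p['K'],float),np.array(p['distortion'],float))[0,0]
    return p['Rm']@np.array([q[0],q[1],1.])
def at(p,u,v,z):
    d=ray(p,u,v);return p['o']+d*(z-p['o'][2])/d[2]
def proj(p,X):
    Xc=(np.atleast_2d(X)-p['o'])@p['Rm']
    return cv2.projectPoints(Xc,np.zeros(3),np.zeros(3),np.array(p['K'],float),np.array(p['distortion'],float))[0][:,0]
E
python3 - <<'E'
from h import *
np.set_printoptions(precision=3,suppress=True)
s=robot.read_state();print(s)
Z=dict(red_vial=.046,teal_bottle=.058,yellow_bottle=.068,amber_bottle=.082,bottle_stand=.016,label_tape=.019,marker=.014,plate_lid=.008,multichannel_stand=.219)
for n in ['top','scene']:
    p=cam(n);cv2.imwrite(f'pics/{n}0.png',p['image']);print(n,p['o'],p['Rm'].tolist(),p['attitude'])
    for k,z in Z.items():
        for d in nets.find_in(k,p)[:2]:
            b=d['box'];print(k,round(d['score'],2),np.round(b),at(p,b[0],b[1],z/2))
E
```

```text
{'time_s': 0.0, 'joint_positions': array([-1.256,  0.334,  0.04 ,  1.466, -0.013,  1.343, -0.059]), 'joint_velocities': array([-0.   , -0.001,  0.001, -0.001, -0.   , -0.   , -0.001]), 'tau': array([ -0.001, -65.638,   1.335, -40.381,  -0.06 ,   0.045,   0.   ]), 'tool_pos': array([0.261, 0.595, 0.291]), 'eef_rot': array([ 0.205,  0.979, -0.001, -0.   ]), 'force': array([-0.049, -0.081, -0.319]), 'wrist_torque': array([-0.016, -0.044, -0.038]), 'finger_gap': 0.08710794221273108}
top [ 0.235 -0.09   1.563] [[-0.022296150331577225, -0.9866855460872929, 0.16110404967849962], [-0.999564762627929, 0.025114331575157467, 0.015477585797054966], [-0.019317530716006587, -0.16068884059558652, -0.9868160565754301]] [-0.696  0.713 -0.051  0.063]
red_vial 0.47 [347. 180.   7.   6.] [ 0.579 -0.149  0.023]
teal_bottle 0.51 [398. 216.   8.   8.] [ 0.455 -0.306  0.029]
yellow_bottle 0.66 [395. 173.  13.  12.] [ 0.595 -0.304  0.034]
bottle_stand 0.6 [230. 199.  73.  48.] [0.529 0.235 0.008]
label_tape 0.67 [440. 190.  15.  18.] [ 0.539 -0.451  0.01 ]
marker 0.54 [439. 225.  30.  33.] [ 0.424 -0.44   0.007]
plate_lid 0.8 [302. 197.  40.  25.] [ 0.531 -0.003  0.004]
scene [-0.237 -0.73   0.993] [[0.6500897298074328, -0.5295970990483757, 0.5448947199950127], [-0.7597676819790701, -0.44201648643698355, 0.4768380177146682], [-0.01167958128740676, -0.723980896431286, -0.6897211385650739]] [ 0.834 -0.387  0.16  -0.36 ]
red_vial 0.52 [360. 214.   8.  19.] [ 0.575 -0.148  0.023]
teal_bottle 0.51 [382. 266.  13.  21.] [ 0.459 -0.306  0.029]
yellow_bottle 0.61 [415. 236.   9.  22.] [ 0.592 -0.315  0.034]
amber_bottle 0.56 [343. 227.   7.  25.] [ 0.492 -0.154  0.041]
label_tape 0.83 [450. 282.  25.  24.] [ 0.537 -0.456  0.009]
marker 0.56 [420. 309.  58.  11.] [ 0.424 -0.44   0.007]
plate_lid 0.69 [310. 205.  49.  37.] [ 0.527 -0.005  0.004]
multichannel_stand 0.36 [421. 308.  57.  15.] [ 0.359 -0.472  0.11 ]
```

```bash
python3 - <<'E'
import cv2
for n,(x,y,w,h) in {'top':(180,130,300,150),'scene':(180,120,300,210)}.items():
    im=cv2.imread(f'pics/{n}0.png')[y:y+h,x:x+w]
    cv2.imwrite(f'pics/{n}0z.png',cv2.resize(im,None,fx=2.6,fy=2.6,interpolation=cv2.INTER_CUBIC))
E
```

```text
(no output)
```

View pics/top0z.png

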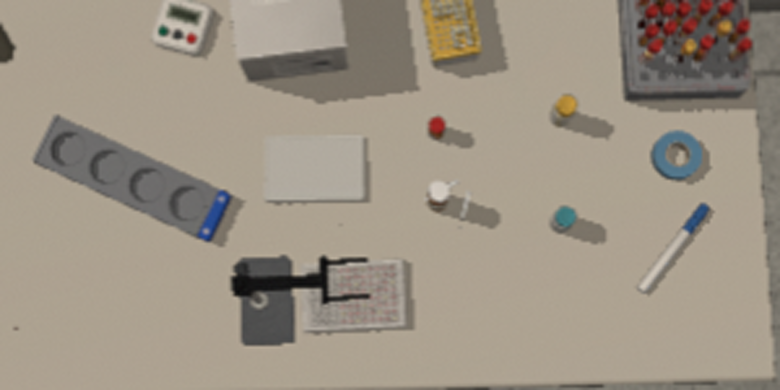

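View pics/scene0z.png

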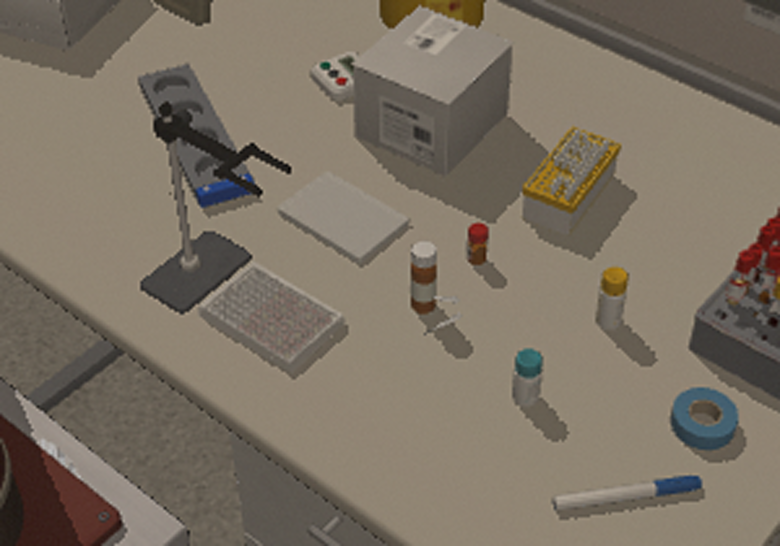

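```bash
python3 - <<'E'
from h import *
np.set_printoptions(precision=3,suppress=True)
p=cam('top')
f=lambda a,b,z:at(p,180+a/2.6,130+b/2.6,z)
for n,a,b,z in [('amber',438,191,.082),('red',437,125,.046),('yellow',567,104,.068),('teal',565,215,.058)]: print(n,f(a,b,z))
W=np.array([f(a,b,.016) for a,b in [(188,203),(148,185),(107,167),(68,149)]]);print(W)
print('blue',f(215,215,.02), np.degrees(np.arctan2(*(W[0]-W[3])[[1,0]])), np.linalg.norm(W[0]-W[3])/3)
print('fork',[f(a,b,.21) for a,b in [(236,283),(368,260),(368,300)]],'foot',f(267,300,.01))
print('box near corner', f(250,78,0),f(345,66,0))
s=cam('wrist');cv2.imwrite('pics/w0.png',s['image']);print(s['T_tool_cam'],s['K'])
E
```

```text
amber [ 0.49  -0.149  0.082]
red [ 0.579 -0.152  0.046]
yellow [ 0.596 -0.309  0.068]
teal [ 0.461 -0.302  0.058]
[[0.495 0.16  0.016]
 [0.519 0.211 0.016]
 [0.543 0.263 0.016]
 [0.568 0.313 0.016]]
blue [0.478 0.126 0.02 ] -115.58083876433942 0.05629828101791162
fork [array([0.373, 0.077, 0.21 ]), array([ 0.395, -0.066,  0.21 ]), array([ 0.352, -0.065,  0.21 ])] foot [0.372 0.063 0.01 ]
box near corner [0.657 0.083 0.   ] [ 0.67  -0.038  0.   ]
[[-0.001 -0.958 -0.287  0.078]
 [ 1.    -0.001 -0.    -0.001]
 [-0.    -0.287  0.958 -0.092]
 [ 0.     0.     0.     1.   ]] [[313.525   0.    322.242]
 [  0.    313.525 198.675]
 [  0.      0.      1.   ]]
```

View pics/w0.png

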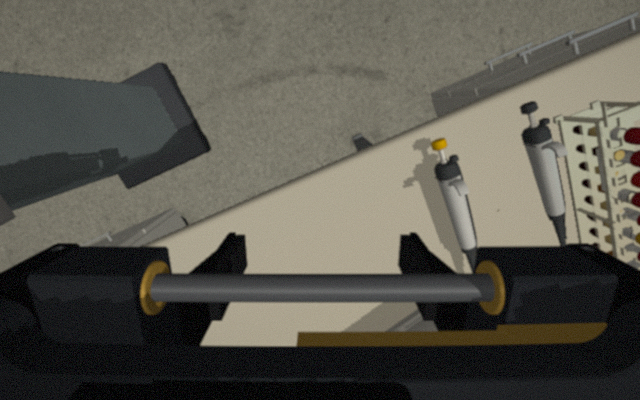

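```bash
cat >> h.py <<'E'
def goto(x,y,z,yaw=None):
    "print tool-axis shift in cm and rotation needed (tool down, tool-y yaw in deg)"
    s=robot.read_state();M=R.from_quat(s['eef_rot'])
    print('cm',np.round(M.inv().apply(np.array([x,y,z])-s['tool_pos'])*100,2))
    if yaw is not None:
        c,n=np.cos(np.radians(yaw)),np.sin(np.radians(yaw))
        T=R.from_matrix(np.array([[n,c,0],[-c,n,0],[0,0,-1]]))
        print('rot',np.round((M.inv()*T).as_rotvec(),3))
E
python3 -m handwheel '[{"translation":[0,0,-0.75],"rotation":[0,0,0.18],"claw":1},{"translation":[0,0,-0.75],"rotation":[0,0,0.18],"claw":1},{"translation":[0,0,-0.75],"rotation":[0,0,0.18],"claw":1},{"translation":[0,0,-0.75],"rotation":[0,0,0.18],"claw":1},{"translation":[0,0,-0.75],"rotation":[0,0,0.18],"claw":1},{"translation":[0,0,-0.75],"rotation":[0,0,0.18],"claw":1},{"translation":[0,0,-0.75],"rotation":[0,0,0.18],"claw":1},{"translation":[0,0,-0.75],"rotation":[0,0,0.166],"claw":1}]' 20
python3 -c "
from h import *
goto(.53,.25,.35,-25.6);goto(.5,-.1,.35)"
```

```text
time_s: 2.1
tool_pos: [0.2613, 0.5951, 0.3525]
eef_rot: [0.797, 0.604, -0.0, 0.0]
force: [-0.3, 0.9, -0.4]
finger_gap: 0.0869
cm [-25.93  35.22   0.25]Traceback (most recent call last):
  File "<string>", line 3, in <module>
    goto(.53,.25,.35,-25.6);goto(.5,-.1,.35)
    ~~~~^^^^^^^^^^^^^^^^^^^
  File "h.py", line 28, in goto
    T=R.from_matrix(np.array([[n,c,0],[-c,n,0],[0,0,-1]]))
  File "scipy/spatial/transform/_rotation.pyx", line 1143, in scipy.spatial.transform._rotation.Rotation.from_matrix
ValueError: Non-positive determinant (left-handed or null coordinate frame) in rotation matrix 0: [[-0.43208575  0.90183253  0.        ]
 [-0.90183253 -0.43208575  0.        ]
 [ 0.          0.         -1.        ]].
```

```bash
sed -i 's/\[\[n,c,0\],\[-c,n,0\]/[[-n,c,0],[c,n,0]/' h.py
python3 -c "
from h import *
goto(.53,.25,.35,-25.6);goto(.5,-.1,.35)"
```

```text
cm [-25.93  35.22   0.25]
rot [-0.     0.     0.172]
cm [-60.43  41.83   0.25]
```

```bash

python3 -m handwheel '[{"translation":[-3.7,5.0,0],"rotation":[0,0,0],"claw":1},{"translation":[-3.7,5.0,0],"rotation":[0,0,0],"claw":1},{"translation":[-3.7,5.0,0],"rotation":[0,0,0],"claw":1},{"translation":[-3.7,5.0,0],"rotation":[0,0,0],"claw":1},{"translation":[-3.7,5.0,0],"rotation":[0,0,0],"claw":1},{"translation":[-3.7,5.0,0],"rotation":[0,0,0],"claw":1},{"translation":[-3.7,5.0,0],"rotation":[0,0,0],"claw":1},{"translation":[0,0,0],"rotation":[0,0,0.172],"claw":1}]'
python3 -c "
from h import *
p=cam('wrist');cv2.imwrite('pics/w1.png',p['image'])
print(robot.read_state()['tool_pos'])
W=np.array([[.495,.160,.016],[.519,.211,.016],[.543,.263,.016],[.568,.313,.016]])
print(proj(p,W))
print(nets.find_in('bottle_stand',p)[:1])
goto(.48,-.10,.35,-25.6)"
```

```text
time_s: 3.1
tool_pos: [0.5331, 0.2463, 0.3528]
eef_rot: [0.847, 0.531, 0.0, 0.001]
force: [-0.1, 0.7, -0.7]
finger_gap: 0.0869
[0.53153237 0.24938044 0.35250345]
[[323.41169569 226.96718676]
 [322.95822996 189.87284155]
 [322.14941924 149.32907241]
 [322.62799496 106.79036668]]
[{'box': [326.6, 164.2, 52.9, 176.8], 'score': 0.68}]
cm [-33.88  10.6    0.23]
rot [ 0.    -0.     0.001]
```

View pics/w1.png

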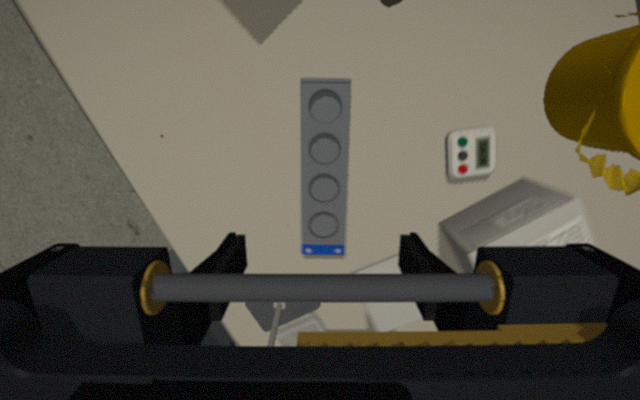

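```bash
python3 -c "
import cv2
im=cv2.imread('pics/w1.png')[65:265,285:365]
cv2.imwrite('pics/w1z.png',cv2.rotate(cv2.resize(im,None,fx=4,fy=4,interpolation=cv2.INTER_CUBIC),cv2.ROTATE_90_COUNTERCLOCKWISE))"
```

```text
(no output)
```

View pics/w1z.png

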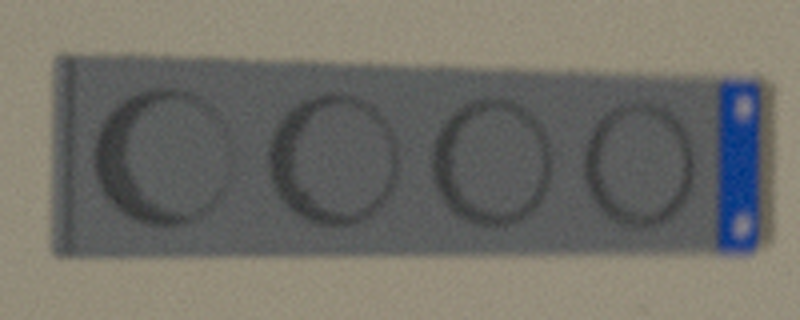

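```bash
python3 -c "
from h import *
np.set_printoptions(precision=4,suppress=True)
p=cam('wrist')
W=np.array([at(p,364.6-Y/4,64.6+X/4,.016) for X,Y in [(640,164.5),(493,162.5),(335,161),(166,158)]])
print(W,np.linalg.norm(np.diff(W,axis=0),axis=1)); d=W[0]-W[3];print(np.degrees(np.arctan2(d[1],d[0])))
c=W.mean(0);d/=np.linalg.norm(d);print(c,[c+d*t for t in (.084,.028,-.028,-.084)])
goto(.48,-.10,.35,-25.6)"
```

```text
[[0.4941 0.1689 0.016 ]
 [0.5186 0.2187 0.016 ]
 [0.543  0.2686 0.016 ]
 [0.5677 0.3182 0.016 ]] [0.0555 0.0556 0.0554]
-116.25656047051511
[0.5309 0.2436 0.016 ] [array([0.4937, 0.1683, 0.016 ]), array([0.5185, 0.2185, 0.016 ]), array([0.5433, 0.2687, 0.016 ]), array([0.568 , 0.3189, 0.016 ])]
cm [-34.04  10.46   0.22]
rot [-0.    -0.     0.008]
```

```bash
python3 -c "
from h import *
np.set_printoptions(precision=4,suppress=True)
print(robot.read_state()['tool_pos'])
p=cam('wrist');print(robot.read_state()['tool_pos'])
im=p['image'];cv2.imwrite('pics/w2.png',im)
b=(im[...,0].astype(int)-im[...,2]>70);b[262:]=0;b[:, :280]=0;b[:,360:]=0
print(np.argwhere(b).mean(0)); v,u=np.argwhere(b).mean(0);print('wrist blue',at(p,u,v,.019))
q=cam('top');i2=q['image'];cv2.imwrite('pics/t2.png',i2)
b=(i2[...,0].astype(int)-i2[...,2]>60);b[:,300:]=0;
v,u=np.argwhere(b).mean(0);print(b.sum(),'top blue',u,v,at(q,u,v,.019))
r=cv2.imread('pics/top0.png');b=(r[...,0].astype(int)-r[...,2]>60);b[:,300:]=0;b[:170]=0;b[230:]=0
v,u=np.argwhere(b).mean(0);print(b.sum(),'top0 blue',u,v,at(q,u,v,.019))
"
```

```text
[0.5298 0.2526 0.3522]
[0.5295 0.2533 0.3522]
[252.122  327.0174]
wrist blue [0.4806 0.1288 0.019 ]
79 top blue 261.9367088607595 212.63291139240508 [0.4784 0.1286 0.019 ]
76 top0 blue 261.88157894736844 212.71052631578948 [0.4782 0.1288 0.019 ]
```

```bash
python3 -c "
import cv2
im=cv2.imread('pics/w2.png')[65:265,285:365]
cv2.imwrite('pics/w2z.png',cv2.rotate(cv2.resize(im,None,fx=4,fy=4,interpolation=cv2.INTER_CUBIC),cv2.ROTATE_90_COUNTERCLOCKWISE))
im=cv2.imread('pics/t2.png')[165:225,185:280]
cv2.imwrite('pics/t2z.png',cv2.resize(im,None,fx=8,fy=8,interpolation=cv2.INTER_CUBIC))"
```

```text
(no output)
```

View pics/w2z.png

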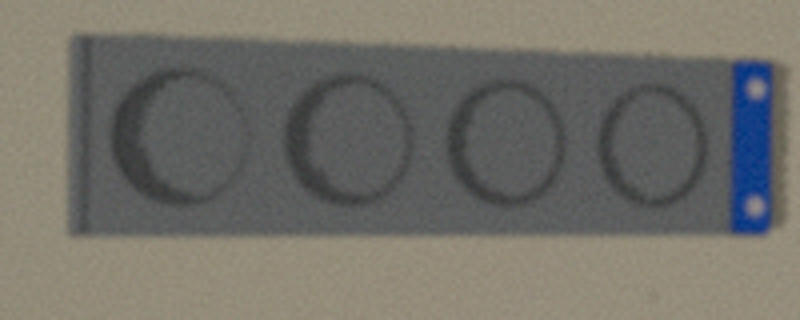

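View pics/t2z.png

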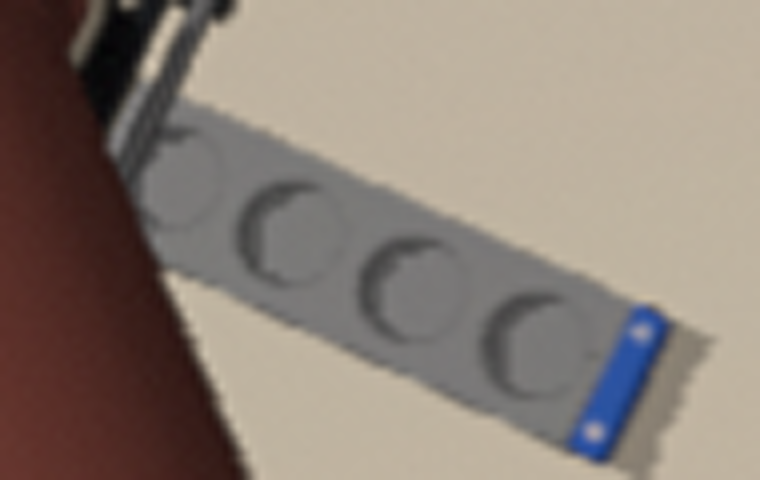

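```bash
python3 -c "
from h import *
np.set_printoptions(precision=4,suppress=True)
print(robot.read_state()['tool_pos'])
p=cam('wrist');o=p['o']
f=lambda X,Y,z:at(p,364.6-Y/4,64.6+X/4,z)
W=np.array([f(X,Y,.016) for X,Y in [(653,145),(506,143),(349,140),(180,137)]])
print(W);print('bar',f(732,148,.02),f(772,148,.02),'end',f(88,136,.016))
q=cam('top')
g=lambda x,y,z:at(q,184.6+x/8,164.6+y/8,z)
print('top',np.array([g(x,y,.016) for x,y in [(535,346),(412,290),(289,233)]]),'bar',g(618,386,.02))
goto(.48,-.10,.35,-25.6)"
```

```text
[0.5293 0.2535 0.3522]
[[0.498  0.163  0.016 ]
 [0.5219 0.2135 0.016 ]
 [0.5461 0.2635 0.016 ]
 [0.5702 0.3137 0.016 ]]
bar [0.4844 0.1364 0.02  ] [0.4776 0.1215 0.02  ] end [0.5824 0.3397 0.016 ]
top [[0.4955 0.163  0.016 ]
 [0.5198 0.2134 0.016 ]
 [0.5448 0.2642 0.016 ]] bar [0.4776 0.1287 0.02  ]
cm [-34.11  10.48   0.22]
rot [-0.   -0.    0.01]
```

```bash

python3 -m handwheel '[{"translation":[-5.2,2.2,0],"rotation":[0,0,0],"claw":1},{"translation":[-5.2,2.2,0],"rotation":[0,0,0],"claw":1},{"translation":[-5.2,2.2,0],"rotation":[0,0,0],"claw":1},{"translation":[-5.2,2.2,0],"rotation":[0,0,0],"claw":1},{"translation":[-5.2,2.2,0],"rotation":[0,0,0],"claw":1},{"translation":[-5.2,2.2,0],"rotation":[0,0,0],"claw":1},{"translation":[-5.2,2.2,0],"rotation":[0,0,0],"claw":1},{"translation":[-5.2,2.2,0],"rotation":[0,0,0.008],"claw":1}]'
python3 -c "
from h import *
import time
np.set_printoptions(precision=4,suppress=True)
for i in range(5): cam('top')
p=cam('wrist');cv2.imwrite('pics/w3.png',p['image'])
print(robot.read_state()['tool_pos'])
B=np.array([[.49,-.149,.082],[.579,-.152,.046],[.596,-.309,.068],[.461,-.302,.058]])
print(proj(p,B))
for n,z in [('red_vial',.046),('teal_bottle',.058),('yellow_bottle',.068),('amber_bottle',.082)]:
  for d in nets.find_in(n,p)[:2]: print(n,d)
cam('top');print(robot.read_state()['tool_pos'])
"
```

```text
time_s: 4.45
tool_pos: [0.5114, -0.1999, 0.3526]
eef_rot: [0.846, 0.533, 0.001, 0.0]
force: [0.5, -0.4, 0.1]
finger_gap: 0.087
[ 0.512  -0.1973  0.3521]
[[285.7566 144.0243]
 [354.6371 111.101 ]
 [418.2078 220.1193]
 [320.9991 253.5783]]
red_vial {'box': [354.6, 112.2, 17.0, 14.1], 'score': 0.49}
teal_bottle {'box': [325.9, 247.9, 18.1, 33.2], 'score': 0.95}
yellow_bottle {'box': [415.5, 213.1, 27.2, 27.4], 'score': 0.9}
amber_bottle {'box': [292.2, 143.2, 22.9, 31.1], 'score': 0.79}
[ 0.5118 -0.1979  0.3523]
```

View pics/w3.png

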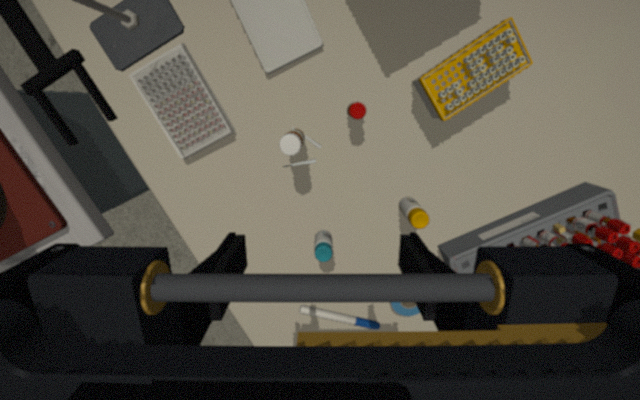

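```bash
python3 -c "
from h import *
np.set_printoptions(precision=4,suppress=True)
p=cam('wrist');im=p['image']
for n,c,z in [('amber',(290,144.5),.082),('red',(357,110.5),.046),('yellow',(419,218),.068),('teal',(323,254),.058)]: print(n,at(p,*c,z))
cv2.imwrite('pics/w3z.png',cv2.resize(im[90:270,260:440],None,fx=3.3,fy=3.3,interpolation=cv2.INTER_CUBIC))
print(robot.read_state()['tool_pos'])
"
```

```text
amber [ 0.4942 -0.1515  0.082 ]
red [ 0.582  -0.1525  0.046 ]
yellow [ 0.598  -0.3066  0.068 ]
teal [ 0.4632 -0.3037  0.058 ]
[ 0.5117 -0.1981  0.3523]
```

View pics/w3z.png

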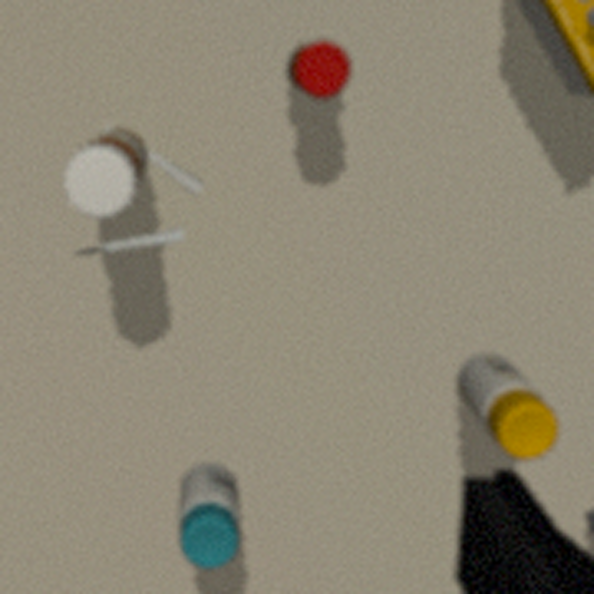

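```bash
python3 -c "
from h import *
goto(.494,-.151,.101,-25.6)"
```

```text
cm [ 3.48 -3.63 25.13]
rot [-0.    -0.    -0.001]
```

```bash

python3 -m handwheel '[{"translation":[1.75,-1.8,3],"rotation":[0,0,0],"claw":1},{"translation":[1.75,-1.8,5],"rotation":[0,0,0],"claw":1},{"translation":[0,0,5],"rotation":[0,0,0],"claw":1},{"translation":[0,0,5],"rotation":[0,0,0],"claw":1},{"translation":[0,0,4],"rotation":[0,0,0],"claw":1},{"translation":[0,0,2],"rotation":[0,0,0],"claw":1},{"translation":[0,0,1.1],"rotation":[0,0,0],"claw":1},{"translation":[0,0,0],"rotation":[0,0,0],"claw":1}]'
python3 -c "
from h import *
p=cam('wrist');cv2.imwrite('pics/w4.png',p['image'])
goto(.494,-.151,.101,-25.6)"
```

```text
time_s: 6.05
tool_pos: [0.4942, -0.1516, 0.1011]
eef_rot: [0.847, 0.532, -0.0, -0.0]
force: [-0.8, -0.4, -0.0]
finger_gap: 0.0872
cm [ 0.05 -0.09  0.08]
rot [ 0.    -0.    -0.002]
```

View pics/w4.png

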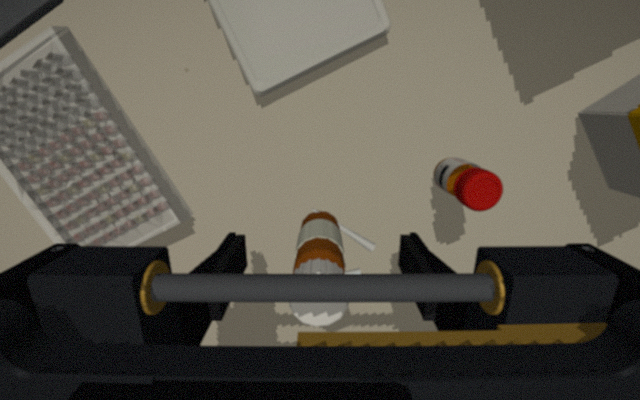

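```bash

python3 -m handwheel '[{"translation":[0,0,0],"rotation":[0,0,0],"claw":-0.2},{"translation":[0,0,0],"rotation":[0,0,0],"claw":-0.3},{"translation":[0,0,0],"rotation":[0,0,0],"claw":-1},{"translation":[0,0,0],"rotation":[0,0,0],"claw":-1},{"translation":[0,0,0],"rotation":[0,0,0],"claw":-1},{"translation":[0,0,0],"rotation":[0,0,0],"claw":-1},{"translation":[0,0,-1],"rotation":[0,0,0],"claw":-1},{"translation":[0,0,-2],"rotation":[0,0,0],"claw":-1}]' 15
python3 -c "
from h import *
p=cam('wrist');cv2.imwrite('pics/w5.png',p['image'])
goto(.494,-.151,.3,-25.6);goto(.497,.163,.3)"
```

```text
time_s: 7.1
tool_pos: [0.4938, -0.1518, 0.1316]
eef_rot: [0.847, 0.532, -0.001, -0.0]
force: [0.3, -0.4, 0.8]
finger_gap: 0.0258
cm [  0.09  -0.13 -16.58]
rot [ 0.002 -0.001 -0.003]
cm [ 28.5  -13.52 -16.59]
```

View pics/w5.png

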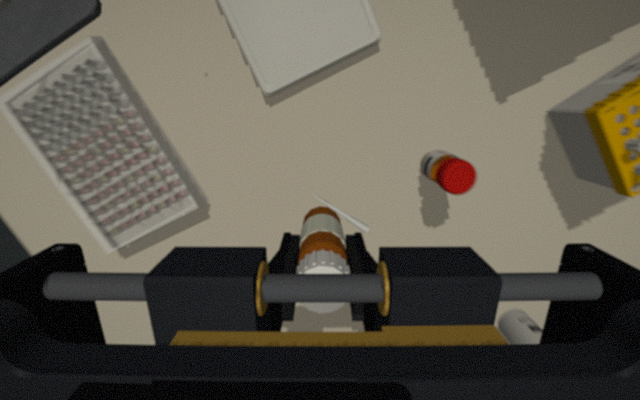

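```bash

python3 -m handwheel '[{"translation":[0,0,-6],"rotation":[0,0,0],"claw":-1},{"translation":[0,0,-6],"rotation":[0,0,0],"claw":-1},{"translation":[4.75,-2.25,-3],"rotation":[0,0,0],"claw":-1},{"translation":[4.75,-2.25,-1.6],"rotation":[0,0,0],"claw":-1},{"translation":[4.75,-2.25,0],"rotation":[0,0,0],"claw":-1},{"translation":[4.75,-2.25,0],"rotation":[0,0,0],"claw":-1},{"translation":[4.75,-2.25,0],"rotation":[0,0,0],"claw":-1},{"translation":[4.75,-2.25,0],"rotation":[0,0,0],"claw":-1}]' 15
python3 -c "
from h import *
cam('top');cam('top')
p=cam('wrist');cv2.imwrite('pics/w6.png',p['image']);print(robot.read_state()['finger_gap'])
goto(.497,.163,.109,-25.6)"
```

```text
time_s: 8.15
tool_pos: [0.4962, 0.1651, 0.2977]
eef_rot: [0.847, 0.532, 0.0, -0.0]
force: [1.2, -0.5, -0.7]
finger_gap: 0.0256
0.025099901514616555
cm [-0.26  0.27 18.81]
rot [-0.     0.001  0.003]
```

View pics/w6.png

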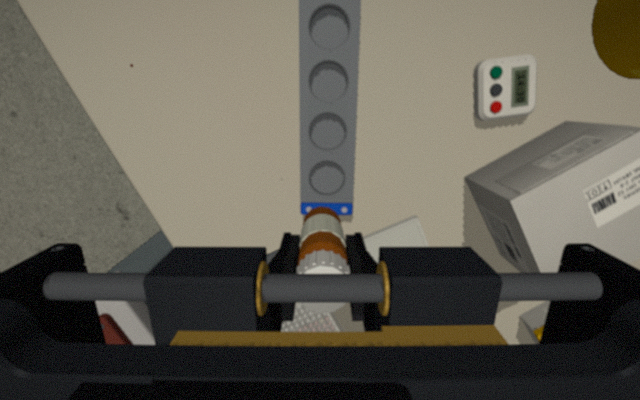

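```bash
python3 -c "
from h import *
np.set_printoptions(precision=4,suppress=True)
p=cam('wrist');s=robot.read_state();print(s['tool_pos'])
cv2.imwrite('pics/w6z.png',cv2.resize(p['image'][0:230,280:380],None,fx=2.6*1,fy=2.6,interpolation=cv2.INTER_CUBIC))
for c in [(327,178),(328,131),(328.5,81.5),(329.5,28)]: print(at(p,*c,.016))
M=R.from_quat(s['eef_rot'])
# bottle base far rim if centered: points of base circle at tool z=.101
th=np.linspace(0,2*np.pi,9)[:-1]
C=np.c_[.013*np.cos(th),.013*np.sin(th),np.full(8,.101)]
print(proj(p,M.apply(C)+s['tool_pos']))
"
```

```text
[0.4962 0.1642 0.2972]
[0.4985 0.1565 0.016 ]
[0.5235 0.2068 0.016 ]
[0.5473 0.256  0.016 ]
[0.5715 0.305  0.016 ]
[[322.7228 212.0563]
 [336.7801 217.602 ]
 [342.3114 230.6735]
 [336.3416 243.3806]
 [322.6144 248.5203]
 [308.9181 243.3107]
 [303.024  230.5735]
 [308.6329 217.5305]]
```

View pics/w6z.png

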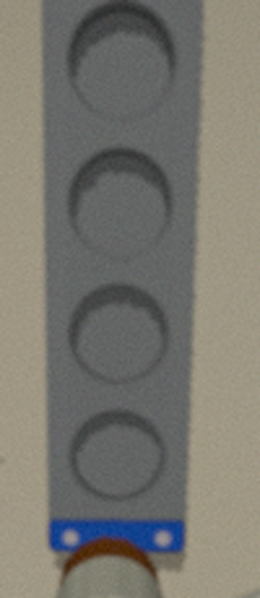

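```bash

python3 -m handwheel '[{"translation":[-0.2,0.25,4],"rotation":[0,0,0],"claw":-1},{"translation":[0,0,4],"rotation":[0,0,0],"claw":-1},{"translation":[0,0,4],"rotation":[0,0,0],"claw":-1},{"translation":[0,0,2.5],"rotation":[0,0,0],"claw":-1},{"translation":[0,0,1.5],"rotation":[0,0,0],"claw":-1},{"translation":[0,0,0],"rotation":[0,0,0],"claw":-1},{"translation":[0,0,0],"rotation":[0,0,0],"claw":-1},{"translation":[0,0,0],"rotation":[0,0,0],"claw":-1}]' 15
python3 -c "
from h import *
np.set_printoptions(precision=4,suppress=True)
p=cam('wrist');s=robot.read_state();print(s['tool_pos'])
cv2.imwrite('pics/w7z.png',cv2.resize(p['image'][80:270,240:400],None,fx=3,fy=3,interpolation=cv2.INTER_CUBIC))
goto(.497,.163,.109,-25.6)
M=R.from_quat(s['eef_rot'])
print(proj(p,M.apply([[.013,0,.101],[.013,0,.06]])+s['tool_pos']))
"
```

```text
time_s: 9.35
tool_pos: [0.4983, 0.1609, 0.1383]
eef_rot: [0.847, 0.532, 0.001, -0.0]
force: [-0.1, 0.4, -0.5]
finger_gap: 0.0254
[0.4982 0.1609 0.1382]
cm [ 0.13 -0.2   2.92]
rot [ 0.001 -0.001 -0.002]
[[320.2485 209.1299]
 [319.7396 234.1525]]
```

View pics/w7z.png

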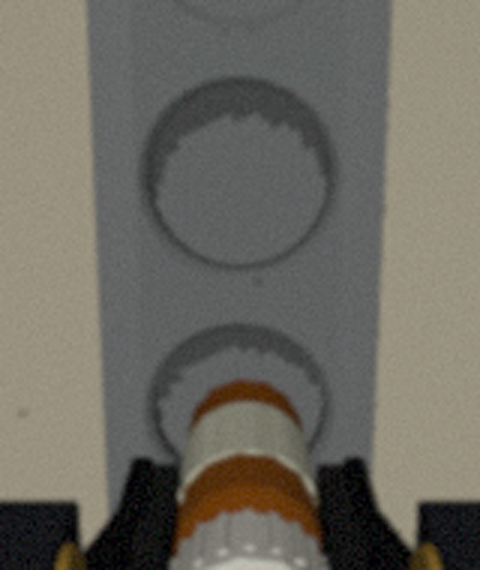

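```bash
python3 -c "
from h import *
np.set_printoptions(precision=4,suppress=True)
p=cam('wrist');s=robot.read_state()
M=R.from_quat(s['eef_rot']);tx=M.apply([1,0,0])
f=lambda X,Y,z:at(p,239.67+X/3,79.67+Y/3,z)
print('w1',f(238,323,.016)-.021*tx, 'w2',(f(240,75,.016)+f(240,268,.016))/2-.056*tx)
print('base far rim',f(245,379,s['tool_pos'][2]-.101)-.013*tx,s['tool_pos'])
"
```

```text
w1 [0.4978 0.1625 0.016 ] w2 [0.4982 0.1618 0.0159]
base far rim [0.4998 0.1626 0.0369] [0.4981 0.1609 0.138 ]
```

```bash

python3 -m handwheel '[{"translation":[-0.1,-0.15,1.2],"rotation":[0,0,0],"claw":-1},{"translation":[0,0,1.0],"rotation":[0,0,0],"claw":-1},{"translation":[0,0,0.7],"rotation":[0,0,0],"claw":-1},{"translation":[0,0,0.2],"rotation":[0,0,0],"claw":-1},{"translation":[0,0,0],"rotation":[0,0,0],"claw":-1},{"translation":[0,0,0],"rotation":[0,0,0],"claw":-1},{"translation":[0,0,0],"rotation":[0,0,0],"claw":-0.3},{"translation":[0,0,0],"rotation":[0,0,0],"claw":0}]' 15
python3 -c "
from h import *
p=cam('wrist');cv2.imwrite('pics/w8.png',p['image']);
goto(.498,.162,.30,-25.6)
goto(.5815,-.1525,.30)
"
```

```text
time_s: 10.45
tool_pos: [0.4957, 0.1603, 0.1056]
eef_rot: [0.847, 0.532, -0.0, 0.0]
force: [0.7, -0.1, -0.0]
finger_gap: 0.0345
cm [  0.24   0.12 -19.43]
rot [-0.     0.001 -0.002]
cm [-24.46  21.3  -19.42]
```

View pics/w8.png

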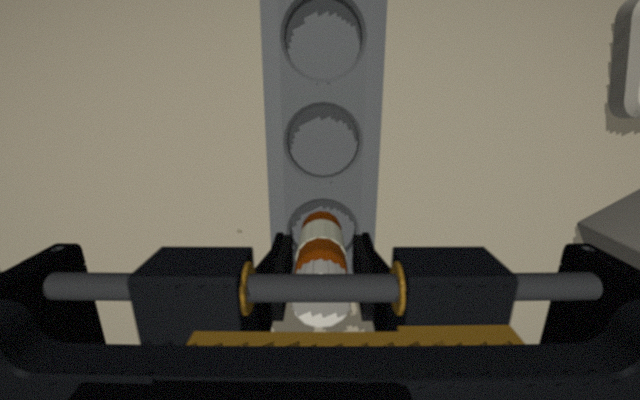

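```bash

python3 -m handwheel '[{"translation":[0,0,0],"rotation":[0,0,0],"claw":1},{"translation":[0,0,-2],"rotation":[0,0,0],"claw":1},{"translation":[0,0,-4],"rotation":[0,0,0],"claw":1},{"translation":[0,0,-6],"rotation":[0,0,0],"claw":1},{"translation":[0,0,-6],"rotation":[0,0,0],"claw":1},{"translation":[-4,3.5,-2],"rotation":[0,0,0],"claw":1},{"translation":[-4,3.5,0],"rotation":[0,0,0],"claw":1},{"translation":[-4,3.5,0],"rotation":[0,0,0],"claw":1}]' 15
python3 -c "
from h import *
p=cam('scene');cv2.imwrite('pics/s3.png',cv2.resize(p['image'][150:290,330:530],None,fx=4,fy=4,interpolation=cv2.INTER_CUBIC))
p=cam('top');cv2.imwrite('pics/t3.png',cv2.resize(p['image'][110:220,330:490],None,fx=5,fy=5,interpolation=cv2.INTER_CUBIC))
cv2.imwrite('pics/t3w.png',cv2.resize(p['image'][165:225,185:280],None,fx=6,fy=6,interpolation=cv2.INTER_CUBIC))
"
```

```text
time_s: 11.5
tool_pos: [0.5388, 0.0053, 0.3066]
eef_rot: [0.847, 0.532, 0.001, -0.0]
force: [1.2, -0.4, -0.7]
finger_gap: 0.0869
```

View pics/s3.png

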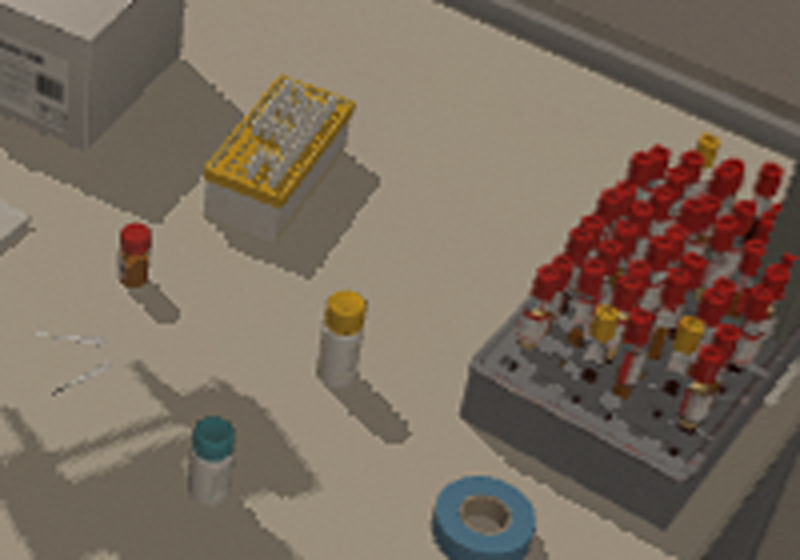

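View pics/t3.png

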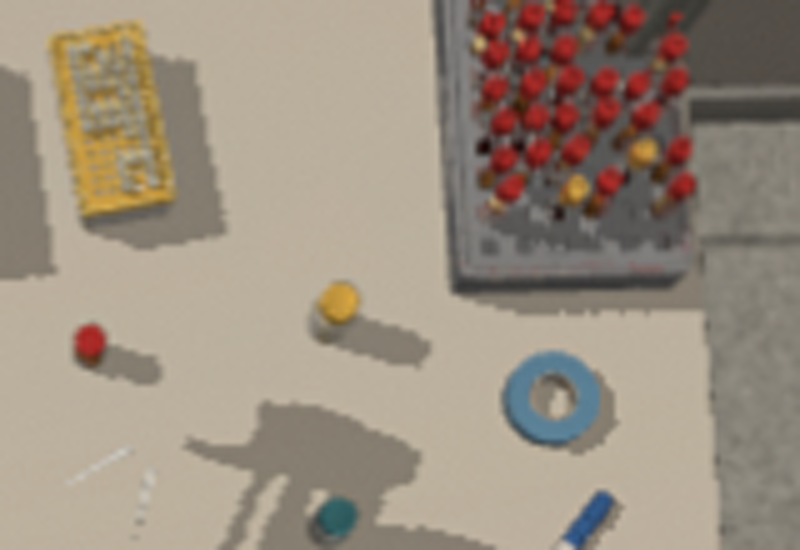

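View pics/t3w.png

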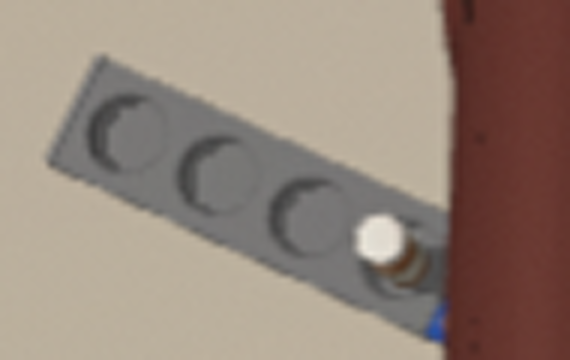

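```bash
python3 -c "
from h import *
goto(.598,-.3065,.20,-25.6)"
```

```text
cm [-24.87  18.82  10.73]
rot [ 0.002  0.001 -0.011]
```

```bash

python3 -m handwheel '[{"translation":[-4.1,3.1,0],"rotation":[0,0,0],"claw":1},{"translation":[-4.1,3.1,0],"rotation":[0,0,0],"claw":1},{"translation":[-4.1,3.1,1],"rotation":[0,0,0],"claw":1},{"translation":[-4.1,3.1,2],"rotation":[0,0,0],"claw":1},{"translation":[-4.1,3.1,3],"rotation":[0,0,0],"claw":1},{"translation":[-4.3,3.3,3],"rotation":[0,0,0],"claw":1},{"translation":[0,0,1.7],"rotation":[0,0,-0.01],"claw":1},{"translation":[0,0,0],"rotation":[0,0,0],"claw":1}]' 15
python3 -c "
from h import *
p=cam('wrist');cv2.imwrite('pics/w9.png',p['image']);s=robot.read_state()
print(s['tool_pos'],proj(p,[[.598,-.3065,.068],[.598,-.3065,0]]))
for d in nets.find_in('yellow_bottle',p): print(d)
goto(.598,-.3065,.095,-25.6)
"
```

```text
time_s: 12.6
tool_pos: [0.5996, -0.2974, 0.1974]
eef_rot: [0.844, 0.536, -0.001, -0.001]
force: [-0.1, 0.1, 0.9]
finger_gap: 0.087
[ 0.6004462  -0.29688866  0.19887556] [[324.50666329 224.62623635]
 [324.30131277 198.69408687]]
{'box': [327.3, 217.9, 30.4, 50.2], 'score': 0.69}
cm [-1.02  0.15 10.48]
rot [ 0.    -0.001  0.01 ]
```

View pics/w9.png

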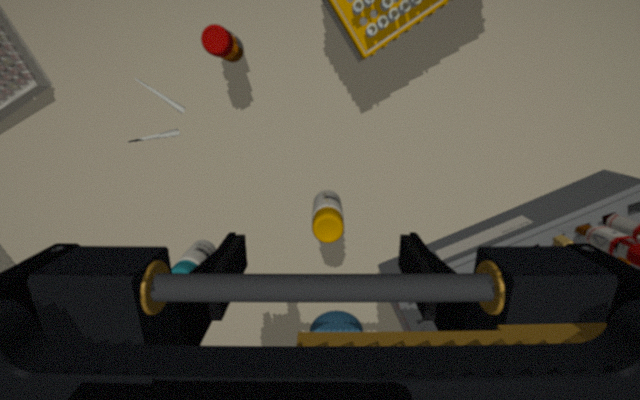

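```bash

python3 -m handwheel '[{"translation":[-1.0,0.3,2.5],"rotation":[0,0,0.01],"claw":1},{"translation":[0,0,4],"rotation":[0,0,0],"claw":1},{"translation":[0,0,3],"rotation":[0,0,0],"claw":0.5},{"translation":[0,0,0.9],"rotation":[0,0,0],"claw":0},{"translation":[0,0,0],"rotation":[0,0,0],"claw":-0.2},{"translation":[0,0,0],"rotation":[0,0,0],"claw":-1},{"translation":[0,0,0],"rotation":[0,0,0],"claw":-1},{"translation":[0,0,0],"rotation":[0,0,0],"claw":-1}]' 15
python3 -c "
from h import *
p=cam('wrist');cv2.imwrite('pics/w10.png',p['image']);s=robot.read_state()
print(s['finger_gap'],s['tool_pos'])
goto(.521,.2125,.30,-25.6)
"
```

```text
time_s: 13.7
tool_pos: [0.5989, -0.3087, 0.0959]
eef_rot: [0.847, 0.532, 0.0, 0.0]
force: [0.5, 0.4, 0.6]
finger_gap: 0.035
0.031010394836878005 [ 0.59879962 -0.30868931  0.09571421]
cm [ 43.58 -29.62 -20.44]
rot [ 0.001 -0.    -0.002]
```

View pics/w10.png

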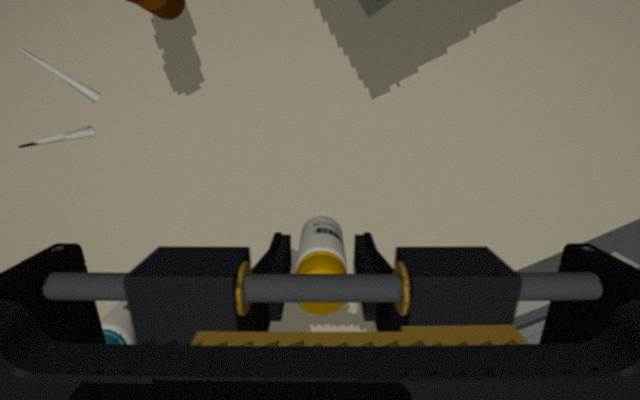

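```bash

python3 -m handwheel '[{"translation":[0,0,0],"rotation":[0,0,0],"claw":-1},{"translation":[0,0,0],"rotation":[0,0,0],"claw":-1},{"translation":[0,0,-2],"rotation":[0,0,0],"claw":-1},{"translation":[0,0,-5],"rotation":[0,0,0],"claw":-1},{"translation":[0,0,-6],"rotation":[0,0,0],"claw":-1},{"translation":[2,-2,-6],"rotation":[0,0,0],"claw":-1},{"translation":[4,-3,-1.4],"rotation":[0,0,0],"claw":-1},{"translation":[4,-3,0],"rotation":[0,0,0],"claw":-1}]' 15
python3 -c "
from h import *
goto(.521,.2125,.30,-25.6)
"
```

```text
time_s: 14.75
tool_pos: [0.5704, -0.1851, 0.2986]
eef_rot: [0.847, 0.531, 0.001, 0.001]
force: [0.6, 1.3, -1.2]
finger_gap: 0.0259
cm [ 33.64 -21.77  -0.17]
rot [ 0.003 -0.001 -0.004]
```

```bash

python3 -m handwheel '[{"translation":[4.8,-3.1,0],"rotation":[0,0,0],"claw":-1},{"translation":[4.8,-3.1,0],"rotation":[0,0,0],"claw":-1},{"translation":[4.8,-3.1,0],"rotation":[0,0,0],"claw":-1},{"translation":[4.8,-3.1,0],"rotation":[0,0,0],"claw":-1},{"translation":[4.8,-3.1,0],"rotation":[0,0,0],"claw":-1},{"translation":[4.8,-3.1,2],"rotation":[0,0,0],"claw":-1},{"translation":[4.8,-3.1,4],"rotation":[0,0,0],"claw":-1},{"translation":[0,0,4],"rotation":[0,0,0],"claw":-1}]' 15
python3 -c "
from h import *
goto(.521,.2125,.14,-25.6)
"
```

```text
time_s: 15.75
tool_pos: [0.5208, 0.2108, 0.2001]
eef_rot: [0.845, 0.535, 0.001, -0.001]
force: [1.0, -0.7, -1.5]
finger_gap: 0.026
cm [ 0.15 -0.05  6.01]
rot [ 0.    -0.003  0.005]
```

```bash

python3 -m handwheel '[{"translation":[0.1,0,2.5],"rotation":[0,0,0.005],"claw":-1},{"translation":[0,0,2.5],"rotation":[0,0,0],"claw":-1},{"translation":[0,0,1],"rotation":[0,0,0],"claw":-1},{"translation":[0,0,0],"rotation":[0,0,0],"claw":-1},{"translation":[0,0,0],"rotation":[0,0,0],"claw":-1},{"translation":[0,0,0],"rotation":[0,0,0],"claw":-1},{"translation":[0,0,0],"rotation":[0,0,0],"claw":-1},{"translation":[0,0,0],"rotation":[0,0,0],"claw":-1}]' 15
python3 -c "
from h import *
p=cam('wrist');s=robot.read_state();print(s['tool_pos'])
cv2.imwrite('pics/w11z.png',cv2.resize(p['image'][80:270,240:400],None,fx=3,fy=3,interpolation=cv2.INTER_CUBIC))
goto(.521,.2125,.102,-25.6)
"
```

```text
time_s: 16.75
tool_pos: [0.5221, 0.2066, 0.1402]
eef_rot: [0.848, 0.53, 0.0, -0.0]
force: [0.0, 0.8, -1.3]
finger_gap: 0.0261
[0.52206312 0.2065952  0.14006519]
cm [ 0.48 -0.35  3.81]
rot [-0.    -0.    -0.007]
```

View pics/w11z.png

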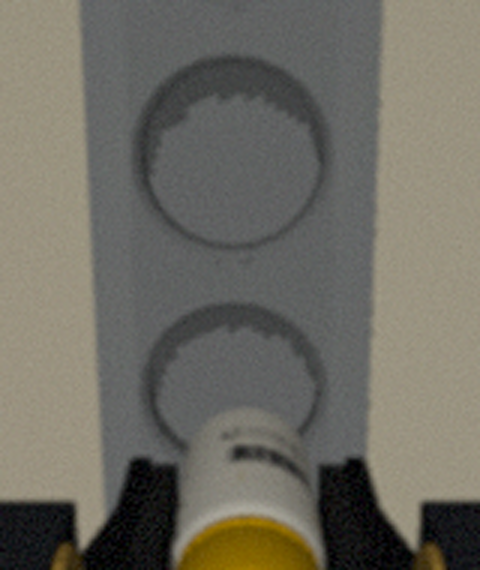

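```bash
cat >> h.py <<'E'
def well(zx,rimtop,bx,btop,h,sc=3,ox=240,oy=80):
    "zoom px: well centre col, far rim row; bottle base centre col, far base edge row; h: tcp z minus bottle bottom; r"
    p=cam('wrist');s=robot.read_state();M=R.from_quat(s['eef_rot'])
    f=lambda X,Y,z:M.inv().apply(at(p,ox-.33+X/sc,oy-.33+Y/sc,z)-s['tool_pos'])
    w=f(zx,rimtop,.016)-[.021,0,0];b=f(bx,btop,s['tool_pos'][2]-h)
    print('well (tool)',np.round(w*100,2),'world',M.apply(w)+s['tool_pos'],'bottle far edge(tool)',np.round(b*100,2))
E
python3 -c "
from h import *
well(234,303,245,407,.0957)"
```

```text
well (tool) [ 0.55 -0.21 12.4 ] world [0.52261229 0.21240817 0.01600014] bottle far edge(tool) [1.07 0.06 9.57]
```

```bash

python3 -m handwheel '[{"translation":[0.7,-0.28,0.8],"rotation":[0,0,0],"claw":-1},{"translation":[0,0,1.2],"rotation":[0,0,0],"claw":-1},{"translation":[0,0,1.1],"rotation":[0,0,0],"claw":-1},{"translation":[0,0,0.6],"rotation":[0,0,0],"claw":-1},{"translation":[0,0,0.1],"rotation":[0,0,0],"claw":-1},{"translation":[0,0,0],"rotation":[0,0,0],"claw":-1},{"translation":[0,0,0],"rotation":[0,0,0],"claw":-1},{"translation":[0,0,0],"rotation":[0,0,0],"claw":-1}]' 15
python3 -c "
from h import *
p=cam('wrist');cv2.imwrite('pics/w12.png',p['image']);s=robot.read_state();print(s['tool_pos'],s['force'])
"
```

```text
time_s: 17.85
tool_pos: [0.5227, 0.2142, 0.1022]
eef_rot: [0.848, 0.53, 0.0, -0.0]
force: [0.4, -0.2, -1.3]
finger_gap: 0.0261
[0.52269629 0.21416426 0.10211653] [-0.1591702   0.480585   -1.09385209]
```

View pics/w12.png

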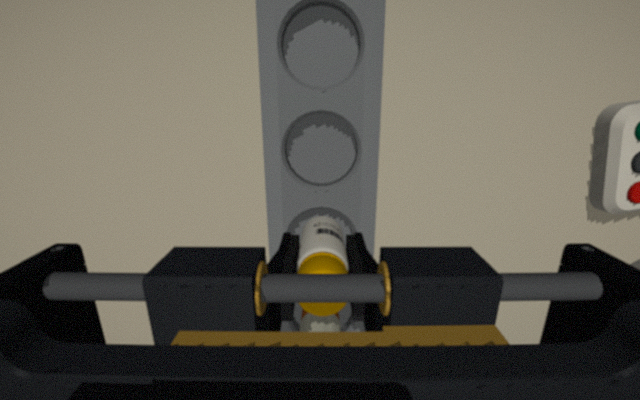

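```bash

python3 -m handwheel '[{"translation":[0,0,0.05],"rotation":[0,0,0],"claw":-0.3},{"translation":[0,0,0],"rotation":[0,0,0],"claw":0},{"translation":[0,0,0],"rotation":[0,0,0],"claw":0.3},{"translation":[0,0,0],"rotation":[0,0,0],"claw":0.5},{"translation":[0,0,-3],"rotation":[0,0,0],"claw":0.5},{"translation":[0,0,-5],"rotation":[0,0,0],"claw":0.5},{"translation":[0,0,-6],"rotation":[0,0,0],"claw":0.5},{"translation":[0,0,-6],"rotation":[0,0,0],"claw":1}]' 15
python3 -c "
from h import *
p=cam('wrist');cv2.imwrite('pics/w13.png',p['image'])
goto(.4635,-.302,.30,-25.6)
"
```

```text
time_s: 18.9
tool_pos: [0.5224, 0.2138, 0.3034]
eef_rot: [0.848, 0.53, -0.0, -0.0]
force: [0.9, 1.0, -0.6]
finger_gap: 0.0696
cm [-49.09  17.16   0.8 ]
rot [ 0.005 -0.009 -0.008]
```

View pics/w13.png

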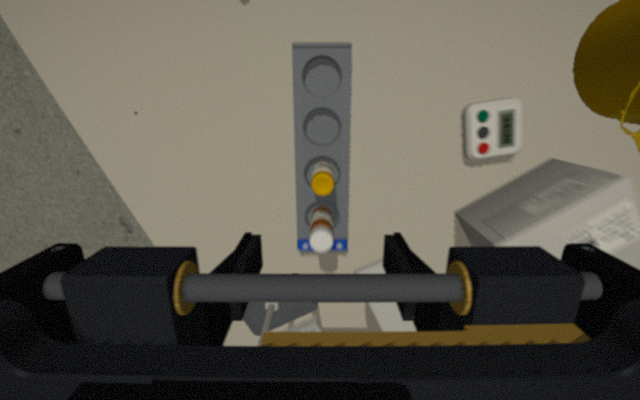

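```bash

python3 -m handwheel '[{"translation":[-5.8,2.0,0],"rotation":[0,0,0],"claw":1},{"translation":[-5.8,2.0,0],"rotation":[0,0,0],"claw":1},{"translation":[-5.8,2.0,0],"rotation":[0,0,0],"claw":1},{"translation":[-5.8,2.0,0],"rotation":[0,0,0],"claw":1},{"translation":[-5.8,2.0,0],"rotation":[0,0,0],"claw":1},{"translation":[-5.8,2.0,0],"rotation":[0,0,0],"claw":1},{"translation":[-5.8,2.0,1],"rotation":[0,0,0],"claw":1},{"translation":[-5.8,2.0,2],"rotation":[0,0,0],"claw":1}]' 15
python3 -c "
from h import *
for i in range(4): cam('top')
p=cam('wrist');cv2.imwrite('pics/w14.png',p['image']);s=robot.read_state();print(s['tool_pos'],proj(p,[[.4635,-.302,.058],[.4635,-.302,0]]))
goto(.4635,-.302,.091,-25.6)
"
```

```text
time_s: 19.95
tool_pos: [0.4632, -0.273, 0.2728]
eef_rot: [0.848, 0.53, 0.002, 0.001]
force: [0.3, 0.6, 0.0]
finger_gap: 0.0865
[ 0.46305275 -0.271117    0.27192008] [[335.26664065 209.60628494]
 [333.44107979 194.05699794]]
cm [-2.75  1.41 18.09]
rot [-0.001  0.    -0.008]
```

View pics/w14.png

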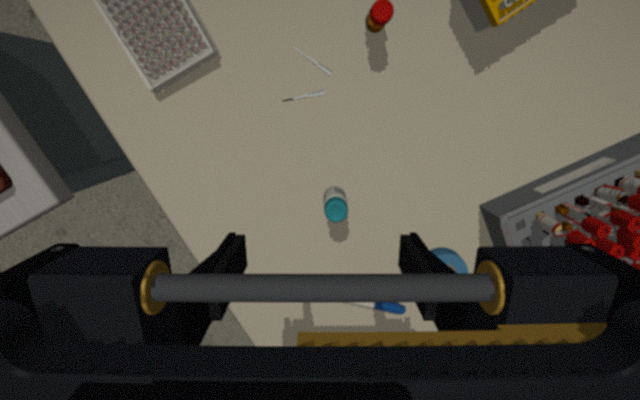

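```bash

python3 -m handwheel '[{"translation":[-1.5,1.0,4],"rotation":[0,0,0],"claw":1},{"translation":[-1.25,0.45,5],"rotation":[0,0,0],"claw":1},{"translation":[0,0,4],"rotation":[0,0,0],"claw":1},{"translation":[0,0,3],"rotation":[0,0,0],"claw":0.5},{"translation":[0,0,1.6],"rotation":[0,0,0],"claw":0},{"translation":[0,0,0.5],"rotation":[0,0,0],"claw":-0.2},{"translation":[0,0,0],"rotation":[0,0,0],"claw":-0.3},{"translation":[0,0,0],"rotation":[0,0,0],"claw":-0.3}]' 15
python3 -c "
from h import *
p=cam('wrist');cv2.imwrite('pics/w15.png',p['image']);s=robot.read_state()
print(s['finger_gap'],s['tool_pos']);goto(.4635,-.302,.091,-25.6)
"
```

```text
time_s: 21.2
tool_pos: [0.4648, -0.3024, 0.0922]
eef_rot: [0.848, 0.53, 0.001, 0.001]
force: [-0.8, 0.8, -0.9]
finger_gap: 0.045
0.04049604278257842 [ 0.46467848 -0.30239743  0.09202884]
cm [-0.02 -0.12  0.1 ]
rot [ 0.002 -0.    -0.007]
```

View pics/w15.png

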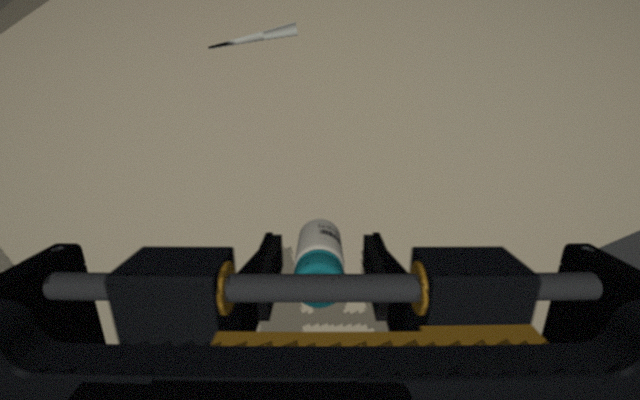

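```bash

python3 -m handwheel '[{"translation":[-0.1,0,0],"rotation":[0,0,0],"claw":-1},{"translation":[0,0,0],"rotation":[0,0,0],"claw":-1},{"translation":[0,0,0],"rotation":[0,0,0],"claw":-1},{"translation":[0,0,0],"rotation":[0,0,0],"claw":-1},{"translation":[0,0,0],"rotation":[0,0,0],"claw":-1},{"translation":[0,0,-3],"rotation":[0,0,0],"claw":-1},{"translation":[0,0,-6],"rotation":[0,0,0],"claw":-1},{"translation":[0,0,-6],"rotation":[0,0,0],"claw":-1}]' 15
python3 -c "
from h import *
goto(.5465,.264,.30,-25.6)
"
```

```text
time_s: 22.25
tool_pos: [0.4632, -0.303, 0.2423]
eef_rot: [0.848, 0.53, -0.001, -0.0]
force: [2.0, -0.5, 0.3]
finger_gap: 0.0261
cm [ 54.59 -17.41  -5.78]
rot [-0.001  0.001 -0.008]
```

```bash

python3 -m handwheel '[{"translation":[2,-0.7,-5],"rotation":[0,0,0],"claw":-1},{"translation":[5.5,-1.8,-1],"rotation":[0,0,0],"claw":-1},{"translation":[5.5,-1.8,0],"rotation":[0,0,0],"claw":-1},{"translation":[5.5,-1.8,0],"rotation":[0,0,0],"claw":-1},{"translation":[5.5,-1.8,0],"rotation":[0,0,0],"claw":-1},{"translation":[5.5,-1.8,0],"rotation":[0,0,0],"claw":-1},{"translation":[5.5,-1.8,0],"rotation":[0,0,0],"claw":-1},{"translation":[5.5,-1.8,0],"rotation":[0,0,0],"claw":-1}]' 15
python3 -c "
from h import *
goto(.5465,.264,.14,-25.6)
"
```

```text
time_s: 23.25
tool_pos: [0.5216, 0.121, 0.301]
eef_rot: [0.848, 0.53, 0.0, -0.0]
force: [0.1, 0.4, 0.2]
finger_gap: 0.026
cm [13.93 -4.03 16.11]
rot [-0.    -0.001 -0.007]
```

```bash

python3 -m handwheel '[{"translation":[5,-1.4,0],"rotation":[0,0,0],"claw":-1},{"translation":[5,-1.4,0],"rotation":[0,0,0],"claw":-1},{"translation":[3.9,-1.2,3],"rotation":[0,0,0],"claw":-1},{"translation":[0,0,4],"rotation":[0,0,0],"claw":-1},{"translation":[0,0,4],"rotation":[0,0,0],"claw":-1},{"translation":[0,0,3.5],"rotation":[0,0,0],"claw":-1},{"translation":[0,0,1.6],"rotation":[0,0,0],"claw":-1},{"translation":[0,0,0],"rotation":[0,0,0],"claw":-1}]' 15
python3 -c "
from h import *
for i in range(6): cam('top')
p=cam('wrist');s=robot.read_state();print(s['tool_pos'])
cv2.imwrite('pics/w16z.png',cv2.resize(p['image'][80:270,240:400],None,fx=3,fy=3,interpolation=cv2.INTER_CUBIC))
goto(.5465,.264,.099,-25.6)
"
```

```text
time_s: 24.25
tool_pos: [0.5465, 0.2615, 0.1396]
eef_rot: [0.848, 0.53, -0.001, 0.0]
force: [-0.3, 0.8, 0.2]
finger_gap: 0.0261
[0.54716066 0.26190598 0.14100852]
cm [ 0.15 -0.15  4.2 ]
rot [ 0.    -0.001 -0.007]
```

View pics/w16z.png

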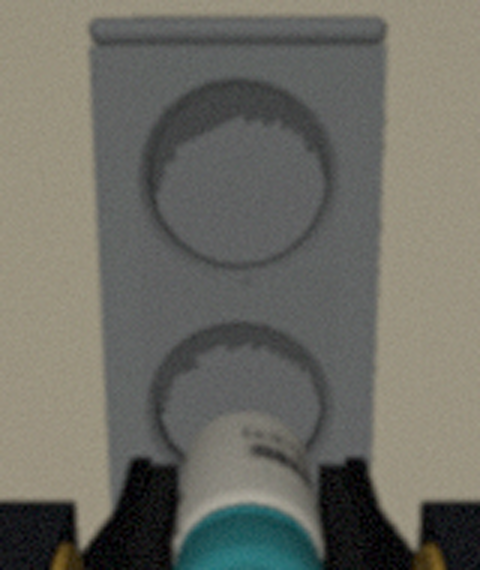

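```bash
python3 -c "
from h import *
print(robot.read_state()['tool_pos'])
well(238,322,245,410,.092)"
```

```text
[0.54716066 0.26190598 0.14100852]
well (tool) [ 0.08 -0.11 12.48] world [0.54651895 0.26305728 0.01597817] bottle far edge(tool) [1.14 0.07 9.2 ]
```

```bash

python3 -m handwheel '[{"translation":[0.25,-0.18,1.2],"rotation":[0,0,0],"claw":-1},{"translation":[0,0,1.2],"rotation":[0,0,0],"claw":-1},{"translation":[0,0,1.1],"rotation":[0,0,0],"claw":-1},{"translation":[0,0,0.5],"rotation":[0,0,0],"claw":-1},{"translation":[0,0,0.1],"rotation":[0,0,0],"claw":-1},{"translation":[0,0,0],"rotation":[0,0,0],"claw":-1},{"translation":[0,0,0],"rotation":[0,0,0],"claw":-1},{"translation":[0,0,0],"rotation":[0,0,0],"claw":-1}]' 15
python3 -c "
from h import *
p=cam('wrist');cv2.imwrite('pics/w17.png',p['image']);s=robot.read_state();print(s['tool_pos'],s['force'])
"
```

```text
time_s: 25.65
tool_pos: [0.5464, 0.2648, 0.0994]
eef_rot: [0.848, 0.53, 0.0, -0.0]
force: [0.1, 0.3, -0.6]
finger_gap: 0.0264
[0.54634453 0.26476354 0.0993097 ] [ 0.9713513   0.10109844 -0.52410123]
```

View pics/w17.png

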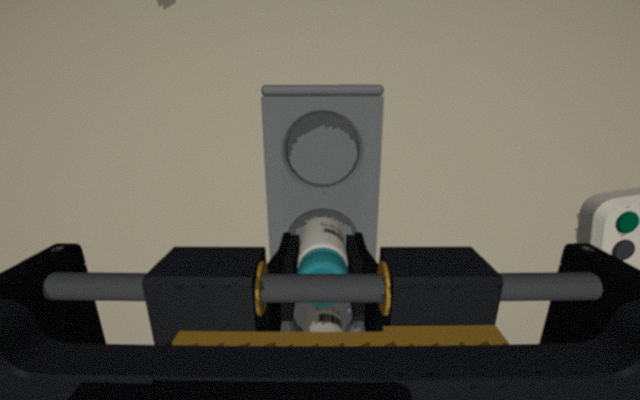

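```bash

python3 -m handwheel '[{"translation":[0,0,0.1],"rotation":[0,0,0],"claw":-1},{"translation":[0,0,0],"rotation":[0,0,0],"claw":-0.3},{"translation":[0,0,0],"rotation":[0,0,0],"claw":0},{"translation":[0,0,0],"rotation":[0,0,0],"claw":0.3},{"translation":[0,0,-3],"rotation":[0,0,0],"claw":0.5},{"translation":[0,0,-5],"rotation":[0,0,0],"claw":0.5},{"translation":[0,0,-6],"rotation":[0,0,0],"claw":0.5},{"translation":[0,0,-6],"rotation":[0,0,0],"claw":1}]' 15
python3 -c "
from h import *
p=cam('wrist');cv2.imwrite('pics/w18.png',p['image'])
goto(.582,-.1525,.30,-25.6)
"
```

```text
time_s: 26.7
tool_pos: [0.546, 0.2644, 0.3]
eef_rot: [0.848, 0.53, -0.0, -0.0]
force: [0.8, 1.1, -0.1]
finger_gap: 0.0694
cm [-36.02  21.32   0.61]
rot [ 0.005 -0.008 -0.008]
```

View pics/w18.png

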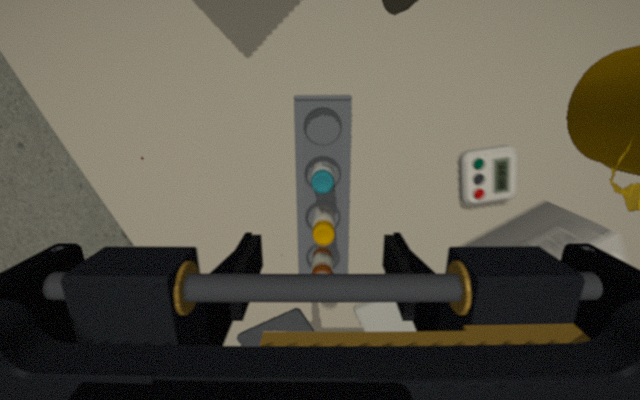

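```bash

python3 -m handwheel '[{"translation":[-5.1,3.0,0],"rotation":[0,0,0],"claw":1},{"translation":[-5.1,3.0,0],"rotation":[0,0,0],"claw":1},{"translation":[-5.1,3.0,0],"rotation":[0,0,0],"claw":1},{"translation":[-5.1,3.0,0],"rotation":[0,0,0],"claw":1},{"translation":[-5.1,3.0,0],"rotation":[0,0,0],"claw":1},{"translation":[-5.1,3.0,2],"rotation":[0,0,0],"claw":1},{"translation":[-5.1,3.0,4],"rotation":[0,0,0],"claw":1},{"translation":[0,0,4],"rotation":[0,0,0],"claw":1}]' 15
python3 -c "
from h import *
for i in range(4): cam('top')
p=cam('wrist');cv2.imwrite('pics/w19.png',p['image']);s=robot.read_state();print(s['tool_pos'],proj(p,[[.582,-.1525,.046],[.582,-.1525,0]]))
goto(.582,-.1525,.0855,-25.6)
"
```

```text
time_s: 27.75
tool_pos: [0.5771, -0.1467, 0.2029]
eef_rot: [0.85, 0.527, 0.0, 0.001]
force: [0.3, 1.5, 0.1]
finger_gap: 0.0871
[ 0.57853426 -0.14034605  0.2044245 ] [[331.65540891 212.3946868 ]
 [330.36612984 196.9252677 ]]
cm [-0.95  0.83 11.89]
rot [ 0.001 -0.    -0.006]
```

View pics/w19.png

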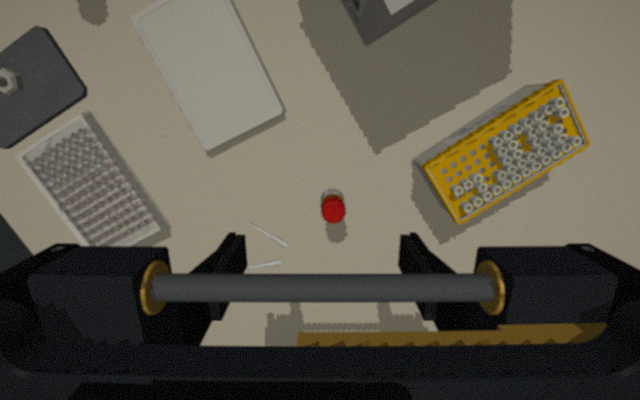

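```bash

python3 -m handwheel '[{"translation":[-0.85,0.9,3],"rotation":[0,0,0],"claw":1},{"translation":[0,0,4],"rotation":[0,0,0],"claw":1},{"translation":[0,0,3],"rotation":[0,0,0],"claw":0.5},{"translation":[0,0,1.5],"rotation":[0,0,0],"claw":0},{"translation":[0,0,0.4],"rotation":[0,0,0],"claw":-0.2},{"translation":[0,0,0],"rotation":[0,0,0],"claw":-0.3},{"translation":[0,0,0],"rotation":[0,0,0],"claw":-0.3},{"translation":[0,0,0],"rotation":[0,0,0],"claw":-0.3}]' 15
python3 -c "
from h import *
p=cam('wrist');cv2.imwrite('pics/w20.png',p['image']);s=robot.read_state()
print(s['finger_gap'],s['tool_pos']);goto(.582,-.1525,.0855,-25.6)
M=R.from_quat(s['eef_rot']);print(proj(p,M.apply([[.0112,0,s['tool_pos'][2]],[-.0107,0,s['tool_pos'][2]-.046]])+s['tool_pos']))
"
```

```text
time_s: 29.0
tool_pos: [0.5826, -0.1525, 0.0848]
eef_rot: [0.848, 0.53, 0.0, 0.0]
force: [0.1, 0.3, 0.5]
finger_gap: 0.0357
0.033851911641697534 [ 0.58248384 -0.15252269  0.08462989]
cm [-0.02 -0.04 -0.09]
rot [ 0.001 -0.    -0.007]
[[320.07093418 220.6700353 ]
 [319.53981243 297.13289436]]
```

View pics/w20.png

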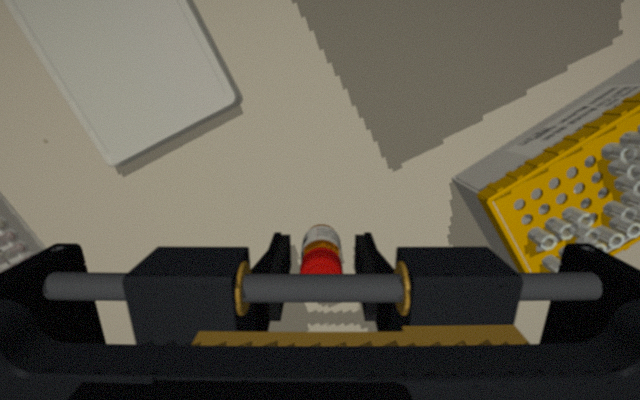

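```bash

python3 -m handwheel '[{"translation":[-0.15,0,-0.1],"rotation":[0,0,0],"claw":-0.3},{"translation":[0,0,0],"rotation":[0,0,0],"claw":-1},{"translation":[0,0,0],"rotation":[0,0,0],"claw":-1},{"translation":[0,0,0],"rotation":[0,0,0],"claw":-1},{"translation":[0,0,0],"rotation":[0,0,0],"claw":-1},{"translation":[0,0,0],"rotation":[0,0,0],"claw":-1},{"translation":[0,0,-3],"rotation":[0,0,0],"claw":-1},{"translation":[0,0,-6],"rotation":[0,0,0],"claw":-1}]' 15
python3 -c "
from h import *
p=cam('wrist');cv2.imwrite('pics/w21.png',p['image'])
goto(.571,.313,.27,-25.6)
"
```

```text
time_s: 30.05
tool_pos: [0.5803, -0.1531, 0.1741]
eef_rot: [0.848, 0.53, -0.002, -0.001]
force: [1.0, 0.5, 0.3]
finger_gap: 0.0222
cm [ 41.53 -21.68  -8.76]
rot [ 0.006 -0.002 -0.008]
```

View pics/w21.png

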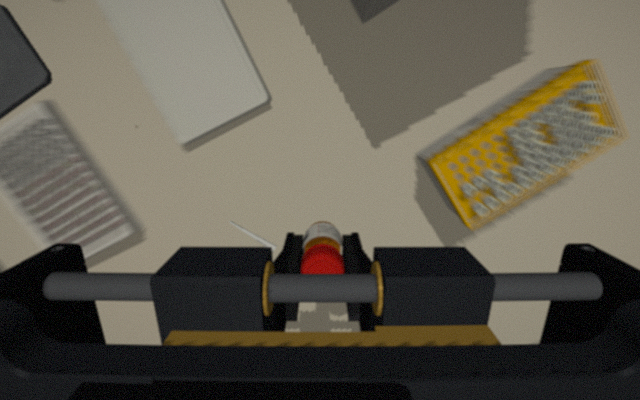

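```bash

python3 -m handwheel '[{"translation":[0,0,-6],"rotation":[0,0,0],"claw":-1},{"translation":[0,-2,-5.5],"rotation":[0,0,0],"claw":-1},{"translation":[5,-3.0,-1],"rotation":[0,0,0],"claw":-1},{"translation":[5,-3.0,0],"rotation":[0,0,0],"claw":-1},{"translation":[5,-3,0],"rotation":[0,0,0],"claw":-1},{"translation":[5,-3,0],"rotation":[0,0,0],"claw":-1},{"translation":[5,-2.5,0],"rotation":[0,0,0],"claw":-1},{"translation":[5,-1.5,0],"rotation":[0,0,0],"claw":-1}]' 15
python3 -c "
from h import *
goto(.571,.313,.13,-25.6)
"
```

```text
time_s: 31.1
tool_pos: [0.5507, 0.1972, 0.3003]
eef_rot: [0.848, 0.53, 0.0, -0.001]
force: [1.6, -0.3, -0.0]
finger_gap: 0.0217
cm [11.28 -3.23 17.05]
rot [-0.001 -0.001 -0.006]
```

```bash

python3 -m handwheel '[{"translation":[5,-1.4,0],"rotation":[0,0,0],"claw":-1},{"translation":[5,-1.4,0],"rotation":[0,0,0],"claw":-1},{"translation":[1.3,-0.4,4],"rotation":[0,0,0],"claw":-1},{"translation":[0,0,5],"rotation":[0,0,0],"claw":-1},{"translation":[0,0,4],"rotation":[0,0,0],"claw":-1},{"translation":[0,0,2.5],"rotation":[0,0,0],"claw":-1},{"translation":[0,0,1.5],"rotation":[0,0,0],"claw":-1},{"translation":[0,0,0],"rotation":[0,0,0],"claw":-1}]' 15
python3 -c "
from h import *
for i in range(6): cam('top')
p=cam('wrist');s=robot.read_state();print(s['tool_pos'])
cv2.imwrite('pics/w22z.png',cv2.resize(p['image'][80:270,240:400],None,fx=3,fy=3,interpolation=cv2.INTER_CUBIC))
goto(.571,.313,.092,-25.6)
"
```

```text
time_s: 32.1
tool_pos: [0.5718, 0.3102, 0.1294]
eef_rot: [0.848, 0.53, -0.001, 0.0]
force: [-0.5, 0.4, 0.7]
finger_gap: 0.022
[0.57245008 0.31052962 0.13088923]
cm [ 0.15 -0.24  3.89]
rot [ 0.    -0.001 -0.007]
```

View pics/w22z.png

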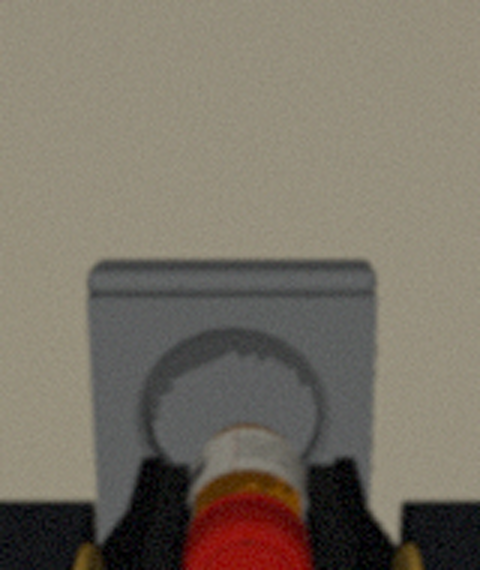

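```bash
python3 -c "
from h import *
print(robot.read_state()['tool_pos'])
well(234,327,245,424,.0855)"
```

```text
[0.57245008 0.31052962 0.13088923]
well (tool) [ 0.22 -0.19 11.47] world [0.57169953 0.31331046 0.0159817 ] bottle far edge(tool) [1.07 0.07 8.55]
```

```bash

python3 -m handwheel '[{"translation":[0.27,-0.26,1.1],"rotation":[0,0,0],"claw":-1},{"translation":[0,0,1.1],"rotation":[0,0,0],"claw":-1},{"translation":[0,0,1.0],"rotation":[0,0,0],"claw":-1},{"translation":[0,0,0.5],"rotation":[0,0,0],"claw":-1},{"translation":[0,0,0.1],"rotation":[0,0,0],"claw":-1},{"translation":[0,0,0],"rotation":[0,0,0],"claw":-1},{"translation":[0,0,0],"rotation":[0,0,0],"claw":-1},{"translation":[0,0,0],"rotation":[0,0,0],"claw":-1}]' 15
python3 -c "
from h import *
p=cam('wrist');cv2.imwrite('pics/w23.png',p['image']);s=robot.read_state();print(s['tool_pos'],s['force'])
"
```

```text
time_s: 33.5
tool_pos: [0.5711, 0.3139, 0.0924]
eef_rot: [0.848, 0.53, 0.0, -0.0]
force: [0.2, 0.0, 0.1]
finger_gap: 0.0221
[0.57108268 0.31392259 0.0922935 ] [-0.47049321  0.46804667 -0.2027139 ]
```

View pics/w23.png

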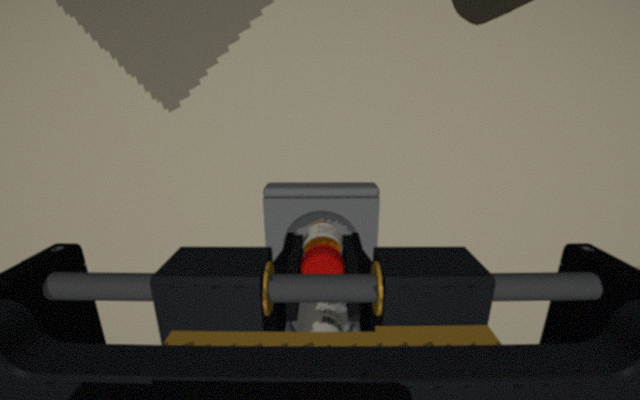

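```bash

python3 -m handwheel '[{"translation":[0,0,0.07],"rotation":[0,0,0],"claw":-1},{"translation":[0,0,0],"rotation":[0,0,0],"claw":-0.4},{"translation":[0,0,0],"rotation":[0,0,0],"claw":0},{"translation":[0,0,0],"rotation":[0,0,0],"claw":0.3},{"translation":[0,0,-3],"rotation":[0,0,0],"claw":0.5},{"translation":[0,0,-5],"rotation":[0,0,0],"claw":0.5},{"translation":[0,0,-6],"rotation":[0,0,0],"claw":0.5},{"translation":[0,0,-6],"rotation":[0,0,0],"claw":1}]' 15
python3 -m handwheel '[{"translation":[3,0,-2],"rotation":[0,0,0],"claw":1},{"translation":[3,0,-1],"rotation":[0,0,0],"claw":1},{"translation":[3,0,0],"rotation":[0,0,0],"claw":1},{"translation":[2,0,0],"rotation":[0,0,0],"claw":1},{"translation":[0,0,0],"rotation":[0,0,0],"claw":1},{"translation":[0,0,0],"rotation":[0,0,0],"claw":1},{"translation":[0,0,0],"rotation":[0,0,0],"claw":1},{"translation":[0,0,0],"rotation":[0,0,0],"claw":1}]' 15
python3 -c "
from h import *
p=cam('wrist');cv2.imwrite('pics/w24.png',p['image'])
p=cam('scene');cv2.imwrite('pics/s24.png',cv2.resize(p['image'][100:330,180:480],None,fx=2.6,fy=2.6,interpolation=cv2.INTER_CUBIC))
"
```

```text
time_s: 34.55
tool_pos: [0.5708, 0.3137, 0.2933]
eef_rot: [0.848, 0.53, -0.0, -0.0]
force: [0.7, 0.4, -0.5]
finger_gap: 0.0689
time_s: 35.55
tool_pos: [0.6192, 0.4122, 0.3218]
eef_rot: [0.848, 0.53, 0.0, -0.0]
force: [-0.3, -0.1, 0.3]
finger_gap: 0.0867
```

View pics/w24.png

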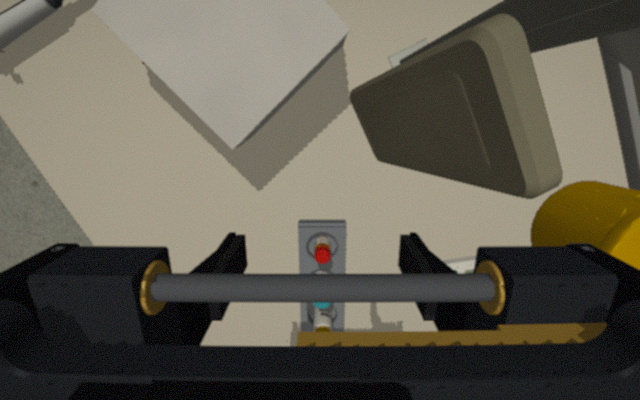

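View pics/s24.png

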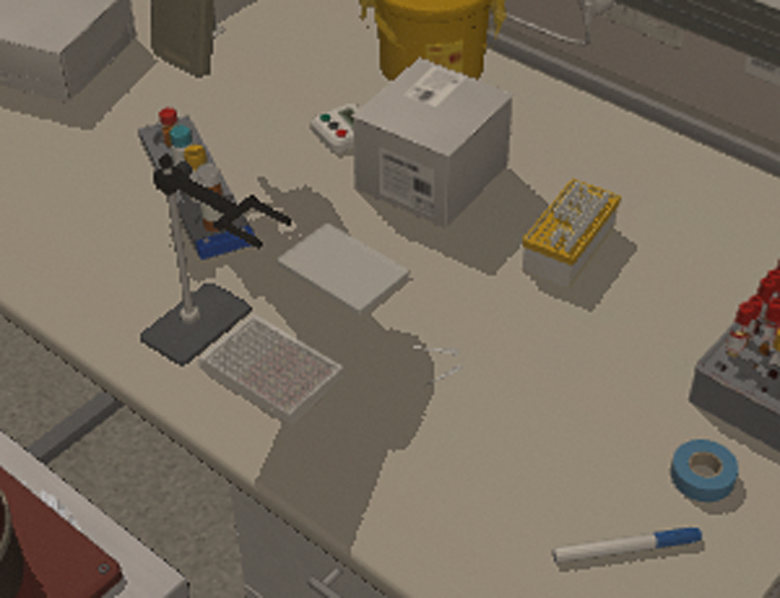

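```bash
python3 -c "
from h import *
print(robot.read_state()['force']);print(order.job_done())"
```

```text
[-0.31704526  0.3890776  -0.54499073]
the job is handed in; nothing more can be done
None
```

All four bottles are standing upright in the stand: amber next to the blue end, then yellow, teal and red. I handed the job in at about 36 s of the 109 s allowed.

- **Final check:** The last scene picture shows all four upright in the right order. The tape, marker and lid look unmoved. The gripper was open and clear, and the wrist force was near zero.
- **Limits of that check:** In the last scene picture the clamp stand partly hides the amber bottle. The last wrist picture shows the red vial in its well, but the gripper hides most of the others. The wrist pictures taken just after the amber, yellow and teal bottles were placed show each of them standing in its well. I did not take a last overhead picture.
- **Disagreements along the way:** My first wrist estimate of the well positions was up to about 8 mm off, because I paired an early picture with a later pose reading; a repeat agreed with the overhead camera to about 3 mm. Bottle positions from the two cameras differed by up to about 4 mm. I corrected each bottle against its well's rim just before lowering it.

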